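Switch on the dispensing balance, zero it and accept

TASK

Get the balance ready with the dose cup standing on its pan, using the fingertips only: switch it on by pressing the green-dotted far end of the black rocker fully down, then press the blue key right down for about half a second and let it come up, and then do the same with the green key. Leave the red key alone, and do not shift or pick up the dose cup, the bottle, the stack of cups or the pen.

Things in the scene. Friction and masses are not known exactly. Their poses are not given: they have to be found in the camera images.
- balance: white bench balance, fixed, 235 (x) by 262 mm (y). Origin: centre of its underside on the bench; x points from the key deck (near the robot) to the pan, z up. Key deck 30 mm high, with a row at x = -81 mm: rocker at y = +88, keys at y = +26, -34, -94 mm. Behind x = -29 mm it is 48 mm high; sloping display at x -48 to -24, y -65 to 65 mm; steel pan 124 mm across, centre x = +50 mm, top 55 mm high
- rocker_on_end (a point): centre of the green dot on the 'on' end (far end, towards the pan) of the balance's black power rocker, on its top face; moves with it. The rocker is 52 mm long along the balance's x, 25 mm wide, pivoted at mid-length; this point is 16 mm from the pivot, about 46 mm above the bench when off, 40 mm when on
- rocker (a joint): angle of the power rocker: 0 = off (far end up, near end down), 0.36 rad = fully on (far end down). It needs about 2 N at the green dot, and stays where it is left
- blue_key_base: round blue push key (zero) in a fixed grey collar, 44 mm across, on the balance's key deck. Origin: centre of the collar's underside; z up. The collar's top is 12 mm above the origin, the flat top of the blue cap (28 mm across) 22 mm above it when up, 16 mm when fully pressed. The three keys, 60 mm apart, swap places between runs
- blue_key (a joint): travel of the blue key: 0 up, 0.006 m fully pressed; starts to move at about 1.2 N, is fully down at about 4 N, and springs up when let go
- green_key_base: round green push key (accept) in a fixed grey collar, 44 mm across, on the balance's key deck. Origin: centre of the collar's underside; z up. The collar's top is 12 mm above the origin, the flat top of the green cap (28 mm across) 22 mm above it when up, 16 mm when fully pressed. The three keys, 60 mm apart, swap places between runs
- green_key (a joint): travel of the green key: 0 up, 0.006 m fully pressed; starts to move at about 1.2 N, is fully down at about 4 N, and springs up when let go
- red_key_base: round red push key (clear) in a fixed grey collar, 44 mm across, on the balance's key deck. Origin: centre of the collar's underside; z up. The collar's top is 12 mm above the origin, the flat top of the red cap (28 mm across) 22 mm above it when up, 16 mm when fully pressed. The three keys, 60 mm apart, swap places between runs
- red_key (a joint): travel of the red key: 0 up, 0.006 m fully pressed; starts to move at about 1.2 N, is fully down at about 4 N, and springs up when let go
- dose_cup: loose clear dose cup with a few tablets, 62 mm across, 61 mm tall, standing on the pan; origin at the centre of its underside. To be left alone
- teal_bottle: loose white tablet bottle with a teal band, 38 mm across, 68 mm tall, upright on the bench to the right of the balance; origin at the centre of its underside. To be left alone
- cup_stack: loose stack of clear dose cups, 46 mm across, 50 mm tall, on the bench to the left of the balance; origin at the centre of its underside. To be left alone
- red_pen: loose red pen, 135 mm long, 10 mm thick, lying on the bench in front of the balance; origin at the middle of its underside. To be left alone

How it is judged:
By the outcome, as a careful person would: the job done as asked, in the order asked, and still so for the second after the job is handed in, with the robot touching nothing.
It also fails if it takes over 51 s, if anything falls off the work surface, if the arm or the gripper's body presses on something with over 40 N, if the wrist force passes 120 N, or if a joint passes its speed limit or range.

ROBOT

A 6-joint arm with a two-finger parallel gripper is mounted at the origin on a cart in front of the work surface, level with it; the furniture and walls round the work are solid. World frame = base frame: x ahead of the robot, y to its left, z up, the work surface at z = 0. Lengths are in m, angles in degrees, forces in N, time in s.
With the tool pointing down it reaches from about 0.3 to 0.75 m from the base axis. Payload 8.5 kg.
Tool frame: the origin (TCP) lies at the very end of the fingers, on their centre line; the grasp point (between the pads) lies 19 mm behind it (env.grip_depth is the z of the grasp point in the tool frame, in m); z points along the fingers, y is the direction in which the jaws open and shut (so a half turn about z gives the same grasp; the last joint's range is limited). The gripper opens to 85 mm and grips with 20 to 120 N. Pads are 22 mm wide; open, the fingers measure 114 mm over their backs; the gripper's body (76 mm by 85 mm) begins 54 mm behind the grasp point. The pads swing forward as they close: fully open they stand 13 mm farther back than shut.
Start: joints at [-80.518, 21.807, 74.336, -0, 83.858, -12.336], TCP at [0.204, -0.511, 0.231] pointing down, gripper open.
Joint ranges: [-178.18, 178.18], [-50.72, 133.34], [12.68, 142.11], [-81.47, 261.47], [9.98, 163.14], [-165.26, 165.26]. Speed limits (degrees/s): [136.94, 136.94, 180, 180, 180, 180].

INTERFACE

Orientations are given as a 3x3 rotation matrix whose columns are the frame's x, y, z axes.
In Python, from rig import env gives the robot as it stands.
- The arm moves only by the tool apply_moves, never from a script. Its argument "plan" is a list of rows, each an object of numbers: "tx", "ty", "tz": the shift along the world's x, y, z in mm; "rx", "ry", "rz": the turn, a rotation vector about the world's x, y, z in rad; "jaw": the opening, from -1 (shut) to 1 (fully open). A call has 1 to 12 rows; each row is the pose to reach, as a shift and turn from the pose measured when the call began; what a row does not reach only later rows make up. A row lasts 1/10 s, in which the tool goes at most 50 mm and 8.59 degrees, less where a joint would pass 70% of its speed; a pose out of reach is approached as far as the arm can. A call with a gripper value outside its range is refused whole. The fingers move at their own pace and stop on an object; "grip_force" is the grip in N (left out, the last holds). Time passes only in rows, so rows that repeat a pose let the fingers close. It gives the time, the measured TCP pose, the force and the opening at its end, in the units of the state.
- env.observe(): the state, without advancing time (a new reading comes with each control period).
- env.get_image(name): name is "side" or "top"; returns a dict with "image" (384x512x3 uint8, red, green, blue), "intrinsics" (3x3 intrinsics, pixels), "world_from_camera" (4x4, takes a point from camera to world coordinates). Camera axes: x right, y up, looking along -z (the intrinsics and any distortion apply to the point x, -y, -z); pixel columns grow to the right and rows downward; lengths in m; the calibration is good to about 2 mm. A picture is of the moment at which its call begins. There is no depth.
- env.close_job(): hands the job in, once; it reports no verdict.
The state is a dict: "time_s": time; "q": joint angles; "qvel": joint speeds; "joint_efforts": joint torques, N m; "position": TCP position; "tool_rot": TCP orientation; "ft_force": force on the tool from outside, world axes, zero at the start; "wrist_torque": the same for the moment, N m; "grip_width": finger opening in m.
Only numpy, scipy, OpenCV 4.12 (cv2) and the standard library are available. Lean on these libraries where they do the work, as an engineer would, in place of code of your own. Each camera call takes 0.05 s, during which the arm holds its last target.

## Working session

There is one attempt and no reset: what is moved stays moved. The work goes in short steps, Python scripts to look and compute and a tool call to move; the robot and the scene stay as the last step left them, time stands still between calls to the robot, and variables do not carry over. Pictures are saved under pics/ and viewed, and the job is handed in when it is done.

Besides the shell and the picture viewer there is one more tool, called after "Call:" by a JSON object that holds its "name" and its "arguments". apply_moves: Moves the arm, as the interface text tells. Its arguments: {"type":"object","properties":{"plan":{"type":"array","items":{"type":"object","properties":{"tx":{"type":"number"},"ty":{"type":"number"},"tz":{"type":"number"},"rx":{"type":"number"},"ry":{"type":"number"},"rz":{"type":"number"},"jaw":{"type":"number"}}}},"grip_force":{"type":"number"}},"required":["plan"]}

```bash
ls; mkdir -p pics; cat > h.py <<'E'
import numpy as np,cv2
from rig import env
def cam(n,save=None):
    d=env.get_image(n)
    if save: cv2.imwrite(save,d["image"][:,:,::-1])
    return d
def ray(d,u,v):
    K=np.array(d["intrinsics"]);T=np.array(d["world_from_camera"])
    a=np.linalg.solve(K,[u,v,1]); r=T[:3,:3]@np.array([a[0],-a[1],-a[2]])
    return T[:3,3],r
def atz(d,u,v,z):
    o,r=ray(d,u,v); return o+r*(z-o[2])/r[2]
def proj(d,p):
    K=np.array(d["intrinsics"]);T=np.array(d["world_from_camera"])
    c=T[:3,:3].T@(np.array(p)-T[:3,3]); a=K@np.array([c[0],-c[1],-c[2]]); return a[:2]/a[2]
E
python3 - <<'E'
from h import *
import pickle
D={}
for n in("top","side"):
    d=cam(n,f"pics/{n}0.png"); D[n]=d; print(n,d.keys(),np.round(d["intrinsics"],1).tolist(),np.round(d["world_from_camera"],3).tolist())
pickle.dump(D,open("D0.pkl","wb"))
print(env.observe())
E
```

```text
pics
top dict_keys(['image', 'intrinsics', 'world_from_camera']) [[464.1, 0.0, 247.3], [0.0, 464.1, 192.5], [0.0, 0.0, 1.0]] [[0.006, 0.981, -0.194, 0.399], [-1.0, 0.009, 0.013, -0.048], [0.015, 0.194, 0.981, 0.947], [0.0, 0.0, 0.0, 1.0]]
side dict_keys(['image', 'intrinsics', 'world_from_camera']) [[443.9, 0.0, 257.9], [0.0, 443.9, 196.8], [0.0, 0.0, 1.0]] [[0.989, 0.091, -0.119, 0.46], [-0.149, 0.514, -0.845, -0.846], [-0.015, 0.853, 0.522, 0.567], [0.0, 0.0, 0.0, 1.0]]
{'time_s': 0.1, 'q': array([-8.05174943e+01,  2.18381535e+01,  7.43795363e+01,  1.28290060e-04,
        8.38567671e+01, -1.23333198e+01]), 'qvel': array([-0.14984727, -0.14199171, -0.14191708, -0.02830805,  0.12522964,
        0.05491372]), 'joint_efforts': array([ 4.16032097e-03, -4.49216366e+01, -2.31659836e+01, -1.46085699e-04,
        3.59459380e-03, -2.18051667e-06]), 'position': array([ 0.20437047, -0.51034403,  0.23076907]), 'tool_rot': array([[ 9.28383336e-01,  3.71623918e-01, -2.11894895e-04],
       [ 3.71623873e-01, -9.28382493e-01,  1.28212641e-03],
       [ 2.79749328e-04, -1.26904999e-03, -9.99999156e-01]]), 'ft_force': array([-0.22556408,  0.62650259,  0.33472071]), 'wrist_torque': array([ 0.00514877,  0.0157809 , -0.01938932]), 'grip_width': 0.08534650450671968}
```

View pics/top0.png

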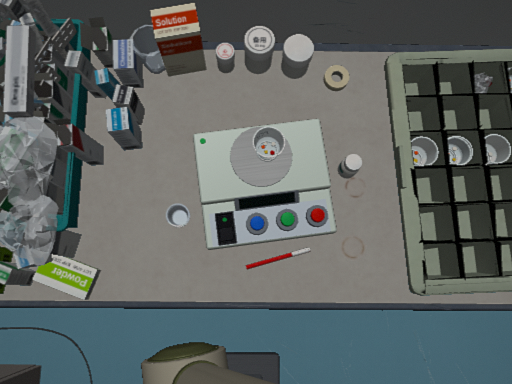

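View pics/side0.png

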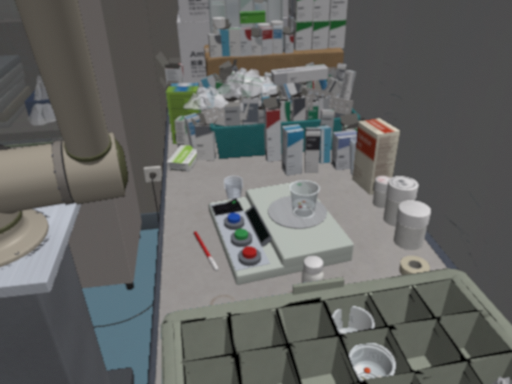

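```bash
python3 - <<'E'
import cv2
a=cv2.imread("pics/top0.png")
cv2.imwrite("pics/crop.png",cv2.resize(a[130:330,130:400],None,fx=2.9,fy=2.9,interpolation=cv2.INTER_CUBIC))
E
```

```text
(no output)
```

View pics/crop.png

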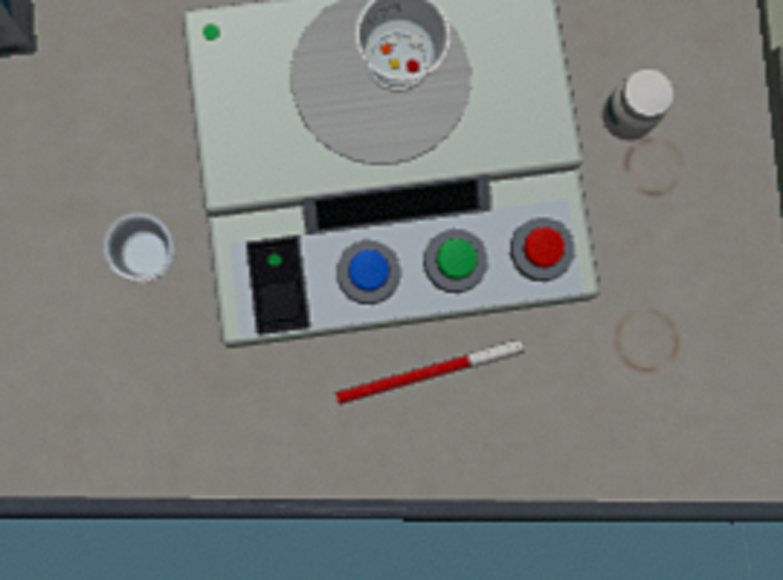

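The top crop shows the rocker's green dot at about (274,260), with the blue, green and red caps at (369,270), (458,257) and (545,247). The pen lies in front of the balance, and the cup is on the pan.

```bash
python3 - <<'E'
from h import *
import pickle
D=pickle.load(open("D0.pkl","rb")); d=D["top"]; s=D["side"]
f=lambda x,y:(130+(x+.5)/2.9-.5,130+(y+.5)/2.9-.5)
P={}
for n,x,y,z in [("dot",274,260,.046),("blue",369,270,.052),("green",458,257,.052),("red",545,247,.052),("pan",381,78,.055),("penL",340,398,.01),("penR",520,347,.01),("cornerNL",228,345,.03),("cornerNR",596,294,.03)]:
    P[n]=p=atz(d,*f(x,y),z); print(n,np.round(p,4),"side px",np.round(proj(s,p),1))
b,g,r=P["blue"],P["green"],P["red"]
print(np.linalg.norm(b-g),np.linalg.norm(g-r),np.linalg.norm((b-P["dot"])[:2]))
e=(b-r)[:2];e/=np.linalg.norm(e);print("yaw",np.degrees(np.arctan2(-e[0],e[1])))
# model: find pose from fit with local pts
L={"dot":(-81+16*np.cos(.18),88),"blue":(-81,26),"green":(-81,-34),"red":(-81,-94),"pan":(50,0)}
A=np.array([L[k] for k in L])/1e3;B=np.array([P[k][:2] for k in L])
ca,cb=A.mean(0),B.mean(0);H=(A-ca).T@(B-cb);U,_,V=np.linalg.svd(H);R=V.T@U.T;t=cb-R@ca
print(R,t);print(np.round((A@R.T+t-B)*1e3,1)); print(np.round(A@R.T+t,4))
a=cv2.imread("pics/side0.png")
cv2.imwrite("pics/sc.png",cv2.resize(a[180:290,190:320],None,fx=5,fy=5,interpolation=cv2.INTER_CUBIC))
E
```

```text
dot [ 0.5229 -0.0151  0.046 ] side px [233.6 201.8]
blue [ 0.5159 -0.079   0.052 ] side px [233.2 215.8]
green [ 0.5252 -0.1388  0.052 ] side px [241. 232.]
red [ 0.5325 -0.1975  0.052 ] side px [248.6 250. ]
pan [ 0.6482 -0.0868  0.055 ] side px [296.3 210.6]
penL [ 0.4326 -0.0607  0.01  ] side px [194.5 231.1]
penR [ 0.4685 -0.1855  0.01  ] side px [215.3 267. ]
cornerNL [0.4669 0.0157 0.03  ] side px [207.9 203. ]
cornerNR [ 0.5035 -0.2354  0.03  ] side px [235.8 274.2]
0.0604786398306396 0.05916085439629758 0.06427460784848499
yaw 7.961532229391107
[[ 0.99028988 -0.13901781]
 [ 0.13901781  0.99028988]] [ 0.59971549 -0.09346882]
[[-0.1 -0.3]
 [-0.   0. ]
 [-1.   0.4]
 [ 0.1 -0.4]
 [ 1.   0.3]]
[[ 0.5229 -0.0154]
 [ 0.5159 -0.079 ]
 [ 0.5242 -0.1384]
 [ 0.5326 -0.1978]
 [ 0.6492 -0.0865]]
```

View pics/sc.png

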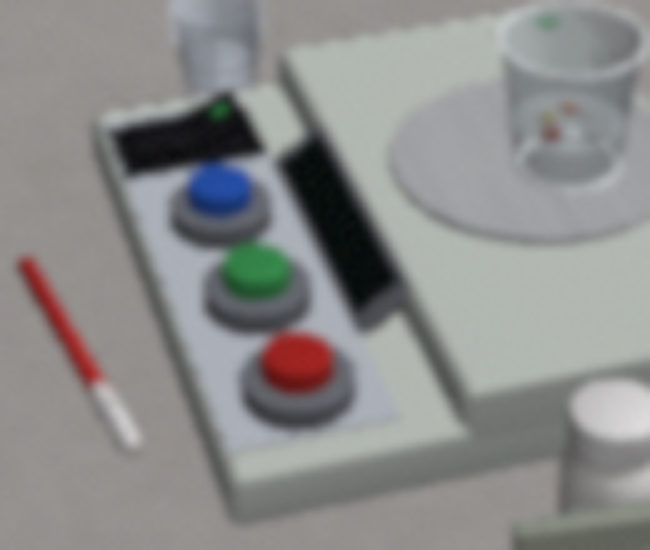

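Call:
{"name": "apply_moves", "arguments": {"plan": [{"tx": 26,"ty": 40,"tz": 0,"rz": -0.05,"jaw": -1},{"tx": 52,"ty": 80,"tz": 0,"rz": -0.1,"jaw": -1},{"tx": 78,"ty": 120,"tz": 0,"rz": -0.15,"jaw": -1},{"tx": 104,"ty": 160,"tz": 0,"rz": -0.2,"jaw": -1},{"tx": 130,"ty": 200,"tz": 0,"rz": -0.241,"jaw": -1},{"tx": 156,"ty": 240,"tz": 0,"rz": -0.241,"jaw": -1},{"tx": 182,"ty": 280,"tz": 0,"rz": -0.241,"jaw": -1},{"tx": 208,"ty": 320,"tz": 0,"rz": -0.241,"jaw": -1},{"tx": 234,"ty": 360,"tz": 0,"rz": -0.241,"jaw": -1},{"tx": 260,"ty": 400,"tz": -20,"rz": -0.241,"jaw": -1},{"tx": 286,"ty": 440,"tz": -40,"rz": -0.241,"jaw": -1},{"tx": 312,"ty": 480,"tz": -60,"rz": -0.241,"jaw": -1}], "grip_force": 20}}

```text
validation failed for argument at $.pl...
```

```bash
python3 -c "
from rig import env
o=env.observe();print(o['time_s'],o['position'],o['grip_width'])"
```

```text
0.1 [ 0.20437047 -0.51034403  0.23076907] 0.08534650450671968
```

Call:
{"name": "apply_moves", "arguments": {"plan": [{"tx": 26.0,"ty": 40.0,"tz": 0.0,"rx": 0.0,"ry": 0.0,"rz": -0.05,"jaw": -1.0}], "grip_force": 20}}

```text
time_s: 0.2
position: [0.2288, -0.4727, 0.2297]
tool_rot: [[0.947, 0.32, -0.001], [0.32, -0.947, 0.001], [-0.0, -0.001, -1.0]]
ft_force: [1.6, 0.1, -0.1]
grip_width: 0.0734
```

The full set of fields works, so I'll carry on with those.

Call:
{"name": "apply_moves", "arguments": {"plan": [{"tx": 26,"ty": 40,"tz": 0,"rx": 0,"ry": 0,"rz": -0.05,"jaw": -1},{"tx": 52,"ty": 80,"tz": 0,"rx": 0,"ry": 0,"rz": -0.1,"jaw": -1},{"tx": 78,"ty": 120,"tz": 0,"rx": 0,"ry": 0,"rz": -0.15,"jaw": -1},{"tx": 104,"ty": 160,"tz": 0,"rx": 0,"ry": 0,"rz": -0.187,"jaw": -1},{"tx": 130,"ty": 200,"tz": 0,"rx": 0,"ry": 0,"rz": -0.187,"jaw": -1},{"tx": 156,"ty": 240,"tz": 0,"rx": 0,"ry": 0,"rz": -0.187,"jaw": -1},{"tx": 182,"ty": 280,"tz": 0,"rx": 0,"ry": 0,"rz": -0.187,"jaw": -1},{"tx": 208,"ty": 320,"tz": 0,"rx": 0,"ry": 0,"rz": -0.187,"jaw": -1},{"tx": 234,"ty": 360,"tz": -10,"rx": 0,"ry": 0,"rz": -0.187,"jaw": -1},{"tx": 260,"ty": 400,"tz": -30,"rx": 0,"ry": 0,"rz": -0.187,"jaw": -1},{"tx": 284,"ty": 438,"tz": -50,"rx": 0,"ry": 0,"rz": -0.187,"jaw": -1},{"tx": 299,"ty": 458,"tz": -70,"rx": 0,"ry": 0,"rz": -0.187,"jaw": -1}], "grip_force": 20}}

```text
time_s: 1.4
position: [0.5286, -0.0118, 0.1587]
tool_rot: [[0.99, 0.141, -0.001], [0.141, -0.99, 0.002], [-0.0, -0.002, -1.0]]
ft_force: [0.3, -0.9, 0.2]
grip_width: 0.0003
```

```bash
python3 -c "
from h import *
print(env.observe()['position'],env.observe()['ft_force'])
cam('top','pics/t1.png');cam('side','pics/s1.png')
a=cv2.imread('pics/t1.png')[130:330,130:400];b=cv2.imread('pics/s1.png')[130:290,150:366]
cv2.imwrite('pics/c1.png',np.vstack([cv2.resize(a,(405,300)),cv2.resize(b,(405,300))]))
print(env.observe()['position'])
"
```

```text
[ 0.52864126 -0.01180458  0.15867708] [ 0.30431629 -0.88865879  0.15615682]
[ 0.52761604 -0.01190506  0.15672733]
```

View pics/c1.png

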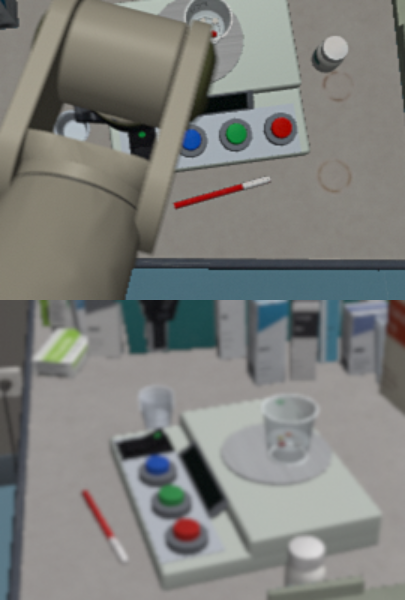

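```bash
python3 -c "
from h import *
import pickle
D=pickle.load(open('D0.pkl','rb'))
p=env.observe()['position']
print(proj(D['side'],p),proj(D['top'],p))
a=cv2.imread('pics/s1.png')[90:230,150:320]
cv2.imwrite('pics/c2.png',cv2.resize(a,None,fx=4,fy=4))
"
```

```text
[233.29730965 155.93362406] [220.15478585 207.81456207]
```

View pics/c2.png

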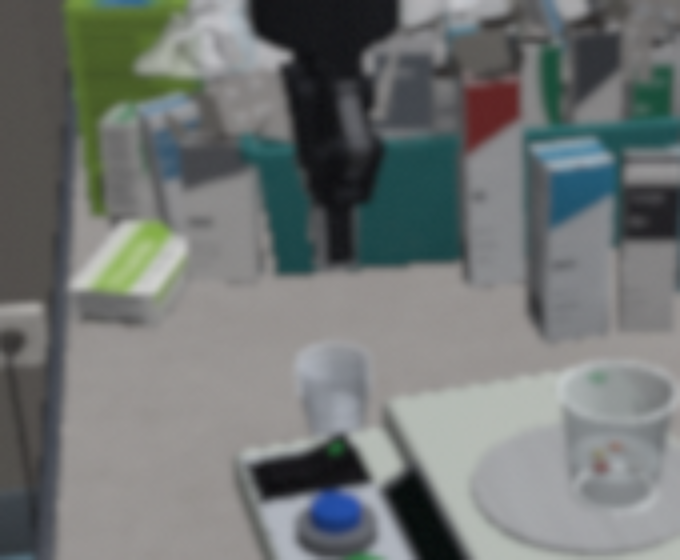

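The tip appears at side pixel (234,156), which matches the forward kinematics. I'll descend over the rocker.

Call:
{"name": "apply_moves", "arguments": {"plan": [{"tx": 0,"ty": -3,"tz": -40,"rx": 0,"ry": 0,"rz": 0,"jaw": -1},{"tx": 0,"ty": -3,"tz": -80,"rx": 0,"ry": 0,"rz": 0,"jaw": -1},{"tx": 0,"ty": -3,"tz": -95,"rx": 0,"ry": 0,"rz": 0,"jaw": -1},{"tx": 0,"ty": -3,"tz": -102,"rx": 0,"ry": 0,"rz": 0,"jaw": -1},{"tx": 0,"ty": -3,"tz": -106,"rx": 0,"ry": 0,"rz": 0,"jaw": -1},{"tx": 0,"ty": -3,"tz": -110,"rx": 0,"ry": 0,"rz": 0,"jaw": -1}], "grip_force": 20}}

```text
time_s: 2.1
position: [0.5283, -0.0154, 0.0477]
tool_rot: [[0.99, 0.142, -0.003], [0.142, -0.99, 0.002], [-0.003, -0.003, -1.0]]
ft_force: [2.1, 0.6, -0.0]
grip_width: 0.0001
```

Call:
{"name": "apply_moves", "arguments": {"plan": [{"tx": 0,"ty": 0,"tz": -3,"rx": 0,"ry": 0,"rz": 0,"jaw": -1},{"tx": 0,"ty": 0,"tz": -6,"rx": 0,"ry": 0,"rz": 0,"jaw": -1},{"tx": 0,"ty": 0,"tz": -8,"rx": 0,"ry": 0,"rz": 0,"jaw": -1},{"tx": 0,"ty": 0,"tz": -8,"rx": 0,"ry": 0,"rz": 0,"jaw": -1}], "grip_force": 20}}

```text
time_s: 2.5
position: [0.5288, -0.0156, 0.0405]
tool_rot: [[0.99, 0.142, -0.002], [0.142, -0.99, 0.002], [-0.001, -0.002, -1.0]]
ft_force: [-1.1, -0.7, 6.6]
grip_width: 0.0004
```

Call:
{"name": "apply_moves", "arguments": {"plan": [{"tx": 0,"ty": 0,"tz": -2,"rx": 0,"ry": 0,"rz": 0,"jaw": -1},{"tx": 0,"ty": 0,"tz": -3,"rx": 0,"ry": 0,"rz": 0,"jaw": -1},{"tx": 0,"ty": 0,"tz": -3,"rx": 0,"ry": 0,"rz": 0,"jaw": -1}], "grip_force": 20}}

```text
time_s: 2.8
position: [0.5289, -0.0156, 0.0401]
tool_rot: [[0.99, 0.142, 0.0], [0.142, -0.99, 0.001], [0.0, -0.001, -1.0]]
ft_force: [-8.3, 1.4, 28.3]
grip_width: 0.0002
```

That's a hard stop at 28 N. I'll lift off and move over the blue key.

Call:
{"name": "apply_moves", "arguments": {"plan": [{"tx": 0,"ty": 0,"tz": 20,"rx": 0,"ry": 0,"rz": 0,"jaw": -1},{"tx": 0,"ty": 0,"tz": 45,"rx": 0,"ry": 0,"rz": 0,"jaw": -1},{"tx": -6,"ty": -30,"tz": 50,"rx": 0,"ry": 0,"rz": 0,"jaw": -1},{"tx": -13,"ty": -63,"tz": 50,"rx": 0,"ry": 0,"rz": 0,"jaw": -1},{"tx": -13,"ty": -63,"tz": 50,"rx": 0,"ry": 0,"rz": 0,"jaw": -1},{"tx": -13,"ty": -63,"tz": 50,"rx": 0,"ry": 0,"rz": 0,"jaw": -1}], "grip_force": 20}}

```text
time_s: 3.4
position: [0.5157, -0.0789, 0.0901]
tool_rot: [[0.99, 0.141, -0.0], [0.141, -0.99, 0.001], [-0.0, -0.001, -1.0]]
ft_force: [0.3, 0.2, -0.7]
grip_width: 0.0002
```

```bash
python3 -c "
from h import *
cam('side','pics/s3.png');cam('top','pics/t3.png')
o=env.observe();print(o['time_s'],o['position'],o['ft_force'])
a=cv2.imread('pics/s3.png')[140:280,190:330]
b=cv2.imread('pics/t3.png')[130:330,130:400]
cv2.imwrite('pics/c3.png',np.hstack([cv2.resize(a,(400,400)),cv2.resize(b,(400,400))]))
"
```

```text
3.5 [ 0.51582927 -0.07798527  0.08995589] [ 0.02438787  0.14874178 -0.27735287]
```

View pics/c3.png

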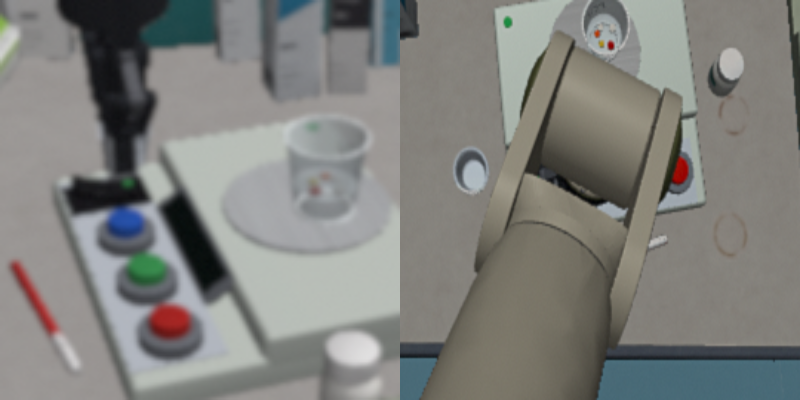

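The rocker's dot is now low, at side pixel (235,204), so it is on. Next I'll press blue, hold it and release.

Call:
{"name": "apply_moves", "arguments": {"plan": [{"tx": 0,"ty": -1,"tz": -20,"rx": 0,"ry": 0,"rz": 0,"jaw": -1},{"tx": 0,"ty": -1,"tz": -34,"rx": 0,"ry": 0,"rz": 0,"jaw": -1},{"tx": 0,"ty": -1,"tz": -40,"rx": 0,"ry": 0,"rz": 0,"jaw": -1},{"tx": 0,"ty": -1,"tz": -46,"rx": 0,"ry": 0,"rz": 0,"jaw": -1},{"tx": 0,"ty": -1,"tz": -46,"rx": 0,"ry": 0,"rz": 0,"jaw": -1},{"tx": 0,"ty": -1,"tz": -46,"rx": 0,"ry": 0,"rz": 0,"jaw": -1},{"tx": 0,"ty": -1,"tz": -46,"rx": 0,"ry": 0,"rz": 0,"jaw": -1}], "grip_force": 20}}

```text
time_s: 4.2
position: [0.5156, -0.0781, 0.0458]
tool_rot: [[0.99, 0.144, -0.0], [0.144, -0.99, 0.002], [0.0, -0.002, -1.0]]
ft_force: [-7.3, 4.3, 19.1]
grip_width: 0.0
```

Blue is fully down: the tip is at 45.8 mm (46 expected) with 19 N on it. I'll hold two more rows (about 0.2 s), then lift.

Call:
{"name": "apply_moves", "arguments": {"plan": [{"tx": 0,"ty": 0,"tz": -1,"rx": 0,"ry": 0,"rz": 0,"jaw": -1},{"tx": 0,"ty": 0,"tz": -1,"rx": 0,"ry": 0,"rz": 0,"jaw": -1},{"tx": 0,"ty": 0,"tz": 20,"rx": 0,"ry": 0,"rz": 0,"jaw": -1},{"tx": 0,"ty": 0,"tz": 44,"rx": 0,"ry": 0,"rz": 0,"jaw": -1},{"tx": 4,"ty": -30,"tz": 44,"rx": 0,"ry": 0,"rz": 0,"jaw": -1},{"tx": 9,"ty": -60,"tz": 44,"rx": 0,"ry": 0,"rz": 0,"jaw": -1},{"tx": 9,"ty": -60,"tz": 44,"rx": 0,"ry": 0,"rz": 0,"jaw": -1},{"tx": 9,"ty": -60,"tz": 44,"rx": 0,"ry": 0,"rz": 0,"jaw": -1}], "grip_force": 20}}

```text
time_s: 5.0
position: [0.5247, -0.138, 0.0898]
tool_rot: [[0.99, 0.143, 0.0], [0.143, -0.99, 0.002], [0.0, -0.002, -1.0]]
ft_force: [-0.1, 0.2, 0.5]
grip_width: -0.0002
```

```bash
python3 -c "
from h import *
cam('side','pics/s4.png')
o=env.observe();print(o['time_s'],o['position'],o['ft_force'])
a=cv2.imread('pics/s4.png')[160:280,190:330]
cv2.imwrite('pics/c4.png',cv2.resize(a,None,fx=4,fy=4))
"
```

```text
5.05 [ 0.5244834  -0.13739304  0.08974031] [ 0.08965871  0.28448138 -0.3259414 ]
```

View pics/c4.png

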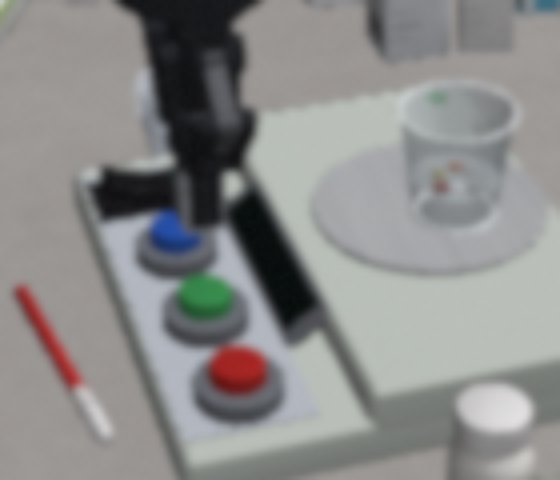

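Blue is back up (cap at (177,232) in the crop) and nothing else has moved. Now green, with the same timing.

Call:
{"name": "apply_moves", "arguments": {"plan": [{"tx": 0,"ty": -1,"tz": -20,"rx": 0,"ry": 0,"rz": 0,"jaw": -1},{"tx": 0,"ty": -1,"tz": -34,"rx": 0,"ry": 0,"rz": 0,"jaw": -1},{"tx": 0,"ty": -1,"tz": -40,"rx": 0,"ry": 0,"rz": 0,"jaw": -1},{"tx": 0,"ty": -1,"tz": -46,"rx": 0,"ry": 0,"rz": 0,"jaw": -1},{"tx": 0,"ty": -1,"tz": -46,"rx": 0,"ry": 0,"rz": 0,"jaw": -1},{"tx": 0,"ty": -1,"tz": -46,"rx": 0,"ry": 0,"rz": 0,"jaw": -1},{"tx": 0,"ty": -1,"tz": -46,"rx": 0,"ry": 0,"rz": 0,"jaw": -1}], "grip_force": 20}}

```text
time_s: 5.75
position: [0.5242, -0.1373, 0.0458]
tool_rot: [[0.989, 0.145, -0.0], [0.145, -0.989, 0.002], [0.0, -0.002, -1.0]]
ft_force: [-7.1, 5.1, 18.3]
grip_width: -0.0002
```

Call:
{"name": "apply_moves", "arguments": {"plan": [{"tx": 0,"ty": 0,"tz": -1,"rx": 0,"ry": 0,"rz": 0,"jaw": -1},{"tx": 0,"ty": 0,"tz": -1,"rx": 0,"ry": 0,"rz": 0,"jaw": -1},{"tx": 0,"ty": 0,"tz": 20,"rx": 0,"ry": 0,"rz": 0,"jaw": -1},{"tx": 0,"ty": 0,"tz": 50,"rx": 0,"ry": 0,"rz": 0,"jaw": -1},{"tx": -10,"ty": 0,"tz": 90,"rx": 0,"ry": 0,"rz": 0,"jaw": -1},{"tx": -40,"ty": 0,"tz": 120,"rx": 0,"ry": 0,"rz": 0,"jaw": -1},{"tx": -70,"ty": 0,"tz": 150,"rx": 0,"ry": 0,"rz": 0,"jaw": -1},{"tx": -70,"ty": 0,"tz": 150,"rx": 0,"ry": 0,"rz": 0,"jaw": -1},{"tx": -70,"ty": 0,"tz": 150,"rx": 0,"ry": 0,"rz": 0,"jaw": -1}], "grip_force": 20}}

```text
time_s: 6.65
position: [0.4543, -0.1372, 0.1965]
tool_rot: [[0.989, 0.145, 0.002], [0.145, -0.989, 0.001], [0.002, -0.001, -1.0]]
ft_force: [-0.6, 0.4, -0.2]
grip_width: 0.0
```

```bash
python3 -c "
from h import *
cam('side','pics/s5.png')
o=env.observe();print(o['time_s'],o['position'],o['ft_force'])
a=cv2.imread('pics/s5.png')[160:280,190:330]
cv2.imwrite('pics/c5.png',cv2.resize(a,None,fx=4,fy=4))
"
```

```text
6.7 [ 0.45443322 -0.13708082  0.19559431] [-0.38063401 -0.63489719  0.04943802]
```

View pics/c5.png

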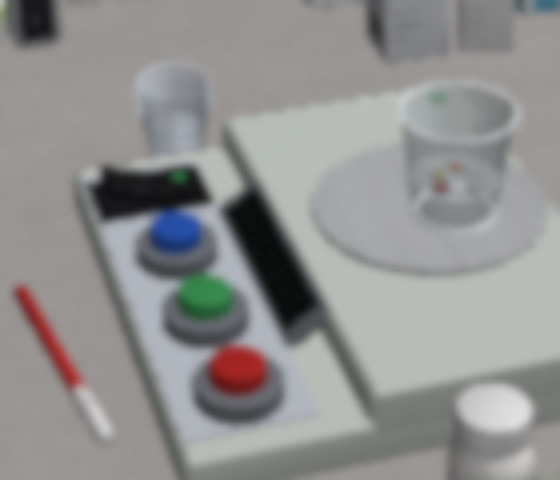

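The rocker is still on (dot at side pixel (235,204)), all three keys are up and everything else is where it was. The arm is clear, so I'm handing in.

```bash
python3 -c "
from rig import env
print(env.close_job())"
```

```text
the job is handed in; nothing more can be done
None
```

The balance is switched on, and the blue key and then the green key were each pressed and released. I handed the job in at about 6.7 s, with the arm clear and not touching anything.

- **Rocker:** I pushed the green-dotted end down with the shut fingertips until it hit its stop, with the tip at 40.1 mm and 28 N. In the last side picture the dot had dropped by about 2 pixels, as expected for "on".
- **Blue key, then green key:** Each went fully down, with the tip at 45.8 mm against 46 mm expected and 18–19 N on it. I held each for roughly half a second, judged from the move timing because key travel isn't reported.
- **Last picture:** All three key caps were up. The red key was not touched. The dose cup, cup stack, pen and bottle looked unmoved.

One move call was refused before anything moved because some of its fields were left out. No check failed or disagreed.

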